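# Hitch the fingerprint reader to its desk anchor

### The job

Hitch the fingerprint reader to the ball anchor on the desk: lift the coupler's lever right up, set the coupler over the ball and push it down until you feel it is fully home, then press the lever down flat so that it locks. Push no harder than needed: a lever that will not go down easily means the coupler is not home yet, so push the coupler down first and never force the lever. Do not tip the reader over, and leave the paper cup, the pen pot and the stapler where they stand.

Things in the scene. Friction and masses are not known exactly. Their poses are not given: they have to be found in the camera images.
- anchor: ball anchor screwed to the desk, all steel: flange 64 mm across and 6 mm high, locknut up to 16 mm, and an upright 12 mm stud with a ball of 30 mm diameter above the middle of the flange. The stud is screwed in to another height on every desk and locked: the ball's centre is 50 to 68 mm above the desk. It cannot be moved by hand. Origin: centre of the flange's underside, z up.
- reader: loose fingerprint reader on a base plate with four rubber feet; 0.85 kg in all, give or take 10 %, centre of mass at x = 117 mm. Origin: at foot level right below the coupler's socket; x runs back along the tongue from the coupler to the reader box, z up. Base plate x = 52 to 192 mm, 76 mm wide, top 10 mm high. Tongue 26 mm wide, x = 20 to 72 mm, top 41 mm high.
- reader_grip (a point): where to grip the black reader box across its 54 mm width to lift the whole: x = 140 mm, 45 mm above the feet. The box stands on the plate from x = 111 to 189 mm, with upright sides up to 56 mm and a sloped glass on top, 73 mm at its highest.
- socket (a point): middle of the socket in the coupler, an aluminium cap 44 mm across with a 31 mm bore, open below; the skirt's rim, 52 mm across, is 14 mm below this point, which is 47.5 mm above the feet. Home, this point is on the ball's centre, so the nose stands 2.5 to 20.5 mm higher than on the desk (up to 6.5 degrees of tilt), with the rear feet (x = 182 mm) on the desk.
- crown (a point): middle of the coupler's flat top, 36 mm across, 20 mm above socket: push here. Two sprung liner pads in the bore grip the ball (about 20 N in all): by its own weight the coupler stays perched 4 to 14 mm too high; 6 to 12 N straight down push it home, where it stops on a hard rubber lining. Pushing with up to 15 N is fine; over 20 N strains the anchor's stud.
- lever (a joint): angle of the coupler's lever in rad: 0 = down flat (locked), growing as its free end rises, stop at 1.1 (from 0.85 up the ball passes). It stays where left (friction: 2 N at the knob). It drives a jaw that slides under the ball: if the coupler is not home the jaw meets the ball and the lever stops at 0.1 to 0.5; home, it goes down with 2 to 6 N at the knob, to a hard stop.
- lever_pivot (a point): the lever's pivot: x = 30 mm, y = 0, 59.5 mm above the feet, axis along the reader's y
- lever_knob (a point): centre of the round black knob on the lever's end, 18 mm in diameter, 55 mm from the pivot. With the lever down the knob lies behind the pivot towards the reader box and 13 mm above the pivot (the lever slopes up 0.24 rad), with over 20 mm free below and beside it. Raised, it stands nearly upright above the pivot, up to 122 mm above the feet.
- paper_cup: bystander: white paper cup 92 mm high, 76 mm across; origin under its centre
- pen_pot: bystander: black pen pot 100 mm high, 72 mm across; origin under its centre
- stapler: bystander: black stapler 135 mm long; origin under its centre
Not all that is in view belongs to the job. Leave any blue look-alike of the reader alone.

How it is judged:
On the way, in this order (a step that is already met when the one before it is completed fails the run):
1. the lever is raised to at least 0.85 rad before the coupler is over the anchor (value of joint lever above 0.85 rad and horizontal distance between socket and anchor above 0.03 m), for 0.1 s.
2. the coupler is down over the ball (within 3 mm sideways, socket less than 83 mm above the desk) with the lever still raised above 0.7 rad (horizontal distance between socket and anchor below 0.003 m and height (world z) of socket below 0.083 m and value of joint lever above 0.7 rad), for 0.1 s.
At the end, for the whole second after the job is handed in: The lever is down flat (below 0.04 rad: its jaw allows that only with the coupler home), the socket is within 3 mm of the anchor's axis and below 71 mm above the desk, the reader is still and within 7 degrees of level, and cup, pen pot and stapler are within 15 mm of where they stood (value of joint lever below 0.04 rad and horizontal distance between socket and anchor below 0.003 m and height (world z) of socket below 0.071 m and angle between reader's own z axis and vertical below 0.125 rad and linear speed of reader below 0.01 m/s and distance of each of paper_cup, pen_pot, stapler from where it was at the start of the episode below 0.015 m); the robot touches nothing.
It fails at once if over 40 N of contact between the coupler and the anchor (the liner grips the ball with about 20 N of it) (contact force between reader and anchor above 40 N).
It fails at once if the reader tipped by more than 25 degrees (angle between reader's own z axis and vertical above 0.436 rad).
It fails at once if a bystander pushed by more than 15 mm (distance of any of paper_cup, pen_pot, stapler from where it was at the start of the episode above 0.015 m).
It also fails if it takes over 72 s, if anything falls off the work surface, if the arm or the gripper's body presses on something with over 40 N, if the wrist force passes 120 N, or if a joint passes its speed limit or range.

### The arm

A 6-joint arm with a two-finger parallel gripper is mounted at the origin on the work surface. World frame = base frame: x ahead of the robot, y to its left, z up, the work surface at z = 0. Lengths are in m, angles in rad, forces in N, time in s.
With the tool pointing down it reaches from about 0.25 to 0.775 m from the base axis. Payload 4 kg.
Tool frame: the origin (TCP) lies at the very end of the fingers, on their centre line; the grasp point (between the pads) lies 19 mm behind it; z points along the fingers, y is the direction in which the jaws open and shut (so a half turn about z gives the same grasp; the last joint's range is limited). The gripper opens to 85 mm and grips with 20 to 120 N. Pads are 22 mm wide; open, the fingers measure 114 mm over their backs; the gripper's body (76 mm by 85 mm) begins 54 mm behind the grasp point. The pads swing forward as they close: fully open they stand 13 mm farther back than shut.
Start: joints at [-1.249, 0.087, 1.371, -0, 1.684, -0.103], TCP at [0.227, -0.501, 0.231] pointing down, gripper open.
Joint ranges: [-3.1, 3.1], [-0.76, 2.03], [0.27, 2.55], [-1.08, 4.22], [0.17, 2.65], [-2.57, 2.57]. Speed limits (rad/s): [2.79, 2.79, 3.14, 3.14, 3.14, 3.14].

### API

Orientations are given as a rotation vector (axis times angle).
In Python, from cell import arm, vision, finish_job gives the robot as it stands. The module is installed in compiled form; this text tells all that it offers.
- The arm moves only by the shell command python3 -m crank 'ROWS' [FORCE]. ROWS is JSON, a list that holds one entry, the list of rows, each a list of 5 numbers: the shift along the tool's x, y, z in cm, then the turn about the tool's z in degrees, then the opening, from 0 (shut) to 1 (fully open). A call has 1 to 20 rows; each row is the pose to reach, as a shift and turn from the pose measured when the call began, along the tool's axes at that moment; what a row does not reach only later rows make up. A row lasts 1/8 s, in which the tool goes at most 62.5 mm and 10.7 degrees, less where a joint would pass 70% of its speed; a pose out of reach is approached as far as the arm can. A call with a gripper value outside its range is refused whole. The fingers move at their own pace and stop on an object; FORCE is the grip in N (left out, the last holds). Time passes only in rows, so rows that repeat a pose let the fingers close. It gives the time, the measured TCP pose, the force and the opening at its end, in the units of the state.
- arm.get_obs(): the state, without advancing time (a new reading comes with each control period).
- vision.grab_frame(name): name is "scene" or "top"; returns the picture (384x512x3 uint8, red, green, blue); there is no depth.
- vision.get_calibration(name): a dict with "vfov" (degrees; the focal length in pixels is half the picture's height over the tangent of half this angle, whatever the lens; pixels are square), "cx", "cy" (the principal point, pixels), "pose" (4x4, takes a point from camera to world coordinates). Camera axes: x right, y up, looking along -z (the intrinsics and any distortion apply to the point x, -y, -z); pixel columns grow to the right and rows downward; lengths in m; the calibration is good to about 2 mm. A picture is of the moment at which its call begins. get_calibration takes no time and is no camera call.
- finish_job(): hands the job in, once; it reports no verdict.
The state is a dict: "time_s": time; "qpos": joint angles; "qvel": joint speeds; "tau": joint torques, N m; "tool_pos": TCP position; "ee_rot": TCP orientation; "wrist_force": force on the tool from outside, world axes, zero at the start; "torque": the same for the moment, N m; "gripper_width": opening from 0.0 (shut) to 1.0 (fully open).
Only numpy, scipy, OpenCV 4.12 (cv2) and the standard library are available. Lean on these libraries where they do the work, as an engineer would, in place of code of your own. Each camera call takes 0.05 s, during which the arm holds its last target.

## Working session

There is one attempt and no reset: what is moved stays moved. The work goes in short steps, Python scripts to look and compute and a shell command to move; the robot and the scene stay as the last step left them, time stands still between calls to the robot, and variables do not carry over. Pictures are saved under pics/ and viewed, and the job is handed in when it is done.

```bash
mkdir -p pics; ls
python3 - <<'E'
from cell import arm, vision
import cv2, json
o=arm.get_obs(); print(o)
for n in("scene","top"):
    c=vision.get_calibration(n); print(n,c)
    im=vision.grab_frame(n); cv2.imwrite(f"pics/{n}0.png",im[:,:,::-1])
E
```

```text
pics
{'time_s': 0.0, 'qpos': array([-1.24905153e+00,  8.80082120e-02,  1.37229474e+00,  1.58843386e-05,
        1.68356992e+00, -1.03082458e-01]), 'qvel': array([ 1.17215405e-03, -3.64399595e-05, -1.18554047e-04,  9.35559647e-05,
       -3.16837853e-04,  1.25927424e-04]), 'tau': array([ 2.11483248e-04, -3.51866269e+01, -3.13273358e+01, -2.06483683e-04,
        1.07361257e-02,  1.32663928e-06]), 'tool_pos': array([ 0.22654131, -0.50063276,  0.23008949]), 'ee_rot': array([-3.06876716e+00, -6.61834730e-01,  3.65906501e-04]), 'wrist_force': array([ 0.49799164, -1.00001624, -1.06165274]), 'torque': array([ 0.00693274, -0.01423488, -0.00477895]), 'gripper_width': 1.0009938040181519}
scene {'vfov': 50.28101125253009, 'cx': 258.26505094610866, 'cy': 195.11793322480773, 'pose': array([[-0.28187001, -0.67038851,  0.68638804,  1.39312194],
       [ 0.95944281, -0.20017848,  0.19848948,  0.22005606],
       [ 0.00433505,  0.7144983 ,  0.69962374,  1.0025691 ],
       [ 0.        ,  0.        ,  0.        ,  1.        ]])}
top {'vfov': 47.68944436492373, 'cx': 258.33913269867855, 'cy': 199.2583291836163, 'pose': array([[-0.02554028,  0.99045382, -0.13545823,  0.30728781],
       [-0.99965117, -0.02621578, -0.003205  , -0.03352337],
       [-0.00672554,  0.13532912,  0.99077787,  1.47946338],
       [ 0.        ,  0.        ,  0.        ,  1.        ]])}
```

View pics/scene0.png

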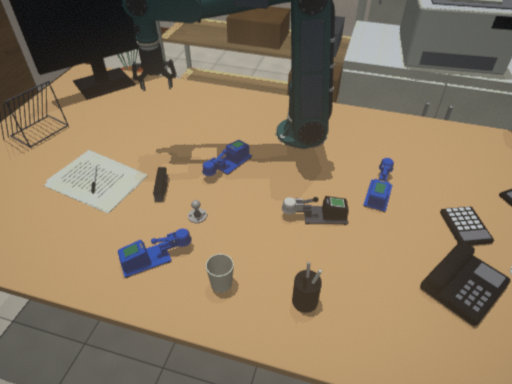

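View pics/top0.png

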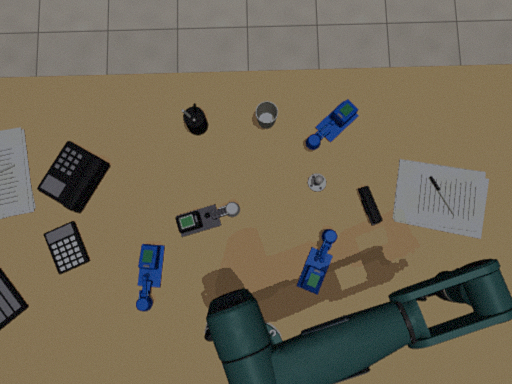

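The scene picture shows the reader with its grey coupler at (290,205) and box at (335,208), and the anchor at (197,210). The top picture has the coupler at (232,209), the box at (190,222) and the anchor at (317,182). The blue ones are decoys.

```bash
cat > h.py <<'E'
import numpy as np, cv2
from cell import arm, vision
from scipy.spatial.transform import Rotation as R
CAL={n:vision.get_calibration(n) for n in("scene","top")}
def K(n):
    c=CAL[n]; f=192/np.tan(np.radians(c["vfov"]/2)); return f,c["cx"],c["cy"]
def ray(n,u,v):
    f,cx,cy=K(n); P=CAL[n]["pose"]; d=P[:3,:3]@np.array([(u-cx)/f,-(v-cy)/f,-1]); return P[:3,3],d
def onz(n,u,v,z):
    o,d=ray(n,u,v); return o+d*(z-o[2])/d[2]
def tri(uv):
    A=[];b=[]
    A=np.zeros((3,3));b=np.zeros(3)
    for n,u,v in uv:
        o,d=ray(n,u,v); d=d/np.linalg.norm(d); M=np.eye(3)-np.outer(d,d); A+=M;b+=M@o
    p=np.linalg.solve(A,b); 
    res=[np.linalg.norm((np.eye(3)-np.outer(d,d)@np.eye(3)/(d@d))@(p-o)) for o,d in [ray(*q) for q in uv]]
    return p,res
def proj(n,p):
    f,cx,cy=K(n);P=CAL[n]["pose"]; q=P[:3,:3].T@(np.array(p)-P[:3,3]); return cx+f*q[0]/-q[2], cy-f*q[1]/-q[2]
def crop(im,box,s,name):
    x0,y0,x1,y1=box; c=cv2.resize(im[y0:y1,x0:x1],None,fx=s,fy=s,interpolation=cv2.INTER_CUBIC)
    cv2.imwrite(name,c[:,:,::-1])
E
python3 - <<'E'
import cv2,numpy as np
a=cv2.imread("pics/scene0.png");t=cv2.imread("pics/top0.png")
def C(im,b,s): return cv2.resize(im[b[1]:b[3],b[0]:b[2]],None,fx=s,fy=s,interpolation=cv2.INTER_CUBIC)
A=C(a,(275,185,355,229),5);B=C(a,(177,190,217,234),5)
T=C(t,(165,190,245,244),5);U=C(t,(297,160,337,214),5)
cv2.imwrite("pics/z0.png",np.vstack([np.hstack([A,B]),np.hstack([T,U])]))
E
```

```text
(no output)
```

View pics/z0.png

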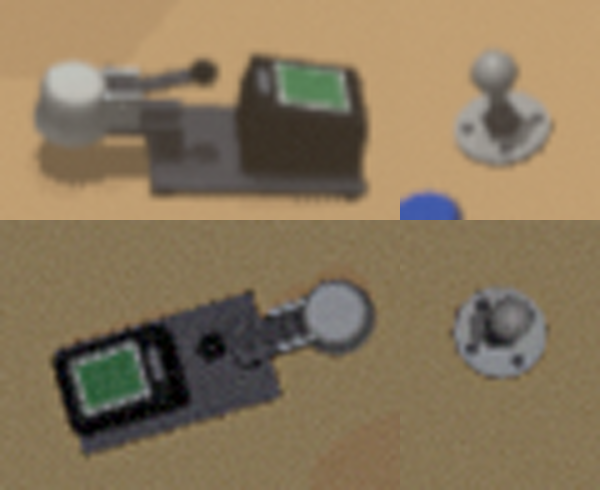

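Run:
```python
from h import *
pr=lambda s,x:print(s,np.round(x,4))
for s,a,b in [("crown",(289.4,201.0),(232,208.4)),("knob",(315.2,198.8),(206.8,214.8)),("ball",(195.4,204.0),(319,179.0))]:
    p,r=tri([("scene",*a),("top",*b)]); print(s,np.round(p,4),np.round(r,4))
pr("flange top",onz("top",316.6,182.2,0.006)); pr("flange scene",onz("scene",197.2,215.6,0.006))
pr("crown on z top", onz("top",232,208.4,.0675)); pr("crown scene",onz("scene",289.4,201,.0675))
# black box / plate via mask in top
im=cv2.imread("pics/top0.png"); 
g=im[235:0:-1] if 0 else im
hsv=cv2.cvtColor(im,cv2.COLOR_BGR2HSV)
roi=np.zeros(im.shape[:2],np.uint8); roi[190:244,165:245]=1
green=((hsv[...,0]>45)&(hsv[...,0]<85)&(hsv[...,1]>100)).astype(np.uint8)*roi
m=cv2.moments(green,True); gt=(m['m10']/m['m00'],m['m01']/m['m00']); print("green top",gt,m['m00'])
im2=cv2.imread("pics/scene0.png");h2=cv2.cvtColor(im2,cv2.COLOR_BGR2HSV)
roi2=np.zeros_like(roi);roi2[185:229,275:355]=1
g2=((h2[...,0]>45)&(h2[...,0]<85)&(h2[...,1]>100)).astype(np.uint8)*roi2
m=cv2.moments(g2,True); gs=(m['m10']/m['m00'],m['m01']/m['m00']); print("green scene",gs,m['m00'])
p,r=tri([("scene",*gs),("top",*gt)]);pr("green",p);print(r)
# reader silhouette min-area rect of plate+box (dark/low-sat-yellow) 
d=((hsv[...,1]<90)|(hsv[...,2]<70)|(green>0)).astype(np.uint8)*roi
n,l,st,c=cv2.connectedComponentsWithStats(d); k=1+st[1:,4].argmax(); print(st[k],c[k])
cn,_=cv2.findContours((l==k).astype(np.uint8),cv2.RETR_EXTERNAL,cv2.CHAIN_APPROX_NONE)
# bystanders
for s,u,v,z in [("cup",266,112,.05),("pot",196,120,.05),("stapler",370,204,.02)]: pr(s,onz("top",u,v,z))
```

```text
crown [0.4725 0.0582 0.0669] [0.0002 0.0002]
knob [0.4523 0.1383 0.0805] [0.0008 0.0008]
ball [ 0.5639 -0.2313  0.0581] [0.0007 0.0007]
flange top [ 0.5626 -0.2306  0.006 ]
flange scene [ 0.5662 -0.229   0.006 ]
crown on z top [0.4724 0.058  0.0675]
crown scene [0.473  0.0585 0.0675]
green top (188.1, 220.7888888888889) 90.0Traceback (most recent call last):
  File "<stdin>", line 17, in <module>
ZeroDivisionError: float division by zero
```

Run:
```python
from h import *
g=onz("top",188.1,220.8,0.066); print("green top",g)
c=np.array([.4725,.0582]); d=g[:2]-c; print(np.degrees(np.arctan2(d[1],d[0])),np.hypot(*d))
k=np.array([.4523,.1383])-c; print(np.degrees(np.arctan2(k[1],k[0])),np.hypot(*k))
o=arm.get_obs(); print(R.from_rotvec(o['ee_rot']).as_matrix().round(3))
```

```text
green top [0.4356288  0.20215696 0.066     ]
104.36614241669913 0.14860380738208998
104.15399739978439 0.08260780834763745
[[ 0.911  0.412 -0.001]
 [ 0.412 -0.911  0.002]
 [ 0.    -0.002 -1.   ]]
```

```bash
cat >> h.py <<'E'
def go(p,yaw=None):
    o=arm.get_obs(); M=R.from_rotvec(o['ee_rot']).as_matrix(); d=M.T@(np.array(p)-o['tool_pos'])
    ty=np.degrees(np.arctan2(M[1,1],M[0,1])); t=0
    if yaw is not None:
        t=-(yaw-ty); t=(t+90)%180-90
    print("shift cm",np.round(d*100,2),"turn",round(t,2),"tool y yaw",round(ty,2))
def st():
    o=arm.get_obs(); M=R.from_rotvec(o['ee_rot']).as_matrix()
    print("t",round(o['time_s'],2),"p",np.round(o['tool_pos'],4),"F",np.round(o['wrist_force'],2),"w",round(o['gripper_width'],3),"z",np.round(M[:,2],3),"yaw",round(np.degrees(np.arctan2(M[1,1],M[0,1])),2),"q",np.round(o['qpos'],2))
RO=np.array([.4725,.0582]); YW=np.radians(104.3)
def rd(x,z,y=0,RO=RO,YW=YW):
    return np.array([RO[0]+x*np.cos(YW)-y*np.sin(YW),RO[1]+x*np.sin(YW)+y*np.cos(YW),z])
E
python3 - <<'E'
from h import *
go([.4523,.1383,.16],14.3)
E
```

```text
shift cm [ 46.9  -48.9    7.13] turn -79.96 tool y yaw -65.66
```

```bash
python3 -m crank '[[[46.9,-48.9,3,-80,0.5],[46.9,-48.9,3,-80,0.5],[46.9,-48.9,3,-80,0.5],[46.9,-48.9,3,-80,0.5],[46.9,-48.9,3,-80,0.5],[46.9,-48.9,3,-80,0.5],[46.9,-48.9,3,-80,0.5],[46.9,-48.9,3,-80,0.5],[46.9,-48.9,3,-80,0.5],[46.9,-48.9,3,-80,0.5],[46.9,-48.9,3,-80,0.5],[46.9,-48.9,3,-80,0.5],[46.9,-48.9,7,-80,0.5],[46.9,-48.9,7,-80,0.5],[46.9,-48.9,7,-80,0.5]]]' 20
python3 - <<'E'
from h import *
st(); go(rd(.0834,.058),14.3)
import cv2
a=vision.grab_frame("scene")
crop(a,(250,130,370,240),5,"pics/s1.png")
E
```

```text
time_s: 1.98
tool_pos: [0.4525, 0.1374, 0.1622]
ee_rot: [-1.928, -2.479, -0.002]
wrist_force: [-0.3, -0.7, 0.1]
gripper_width: 0.498
t 1.98 p [0.4525 0.1374 0.1622] F [-0.26 -0.75  0.13] w 0.498 z [ 0.     0.002 -1.   ] yaw 14.26 q [ 0.17 -0.06  1.66  0.    1.54 -0.08]
shift cm [ 0.15 -0.02 10.42] turn -0.04 tool y yaw 14.26
```

View pics/s1.png

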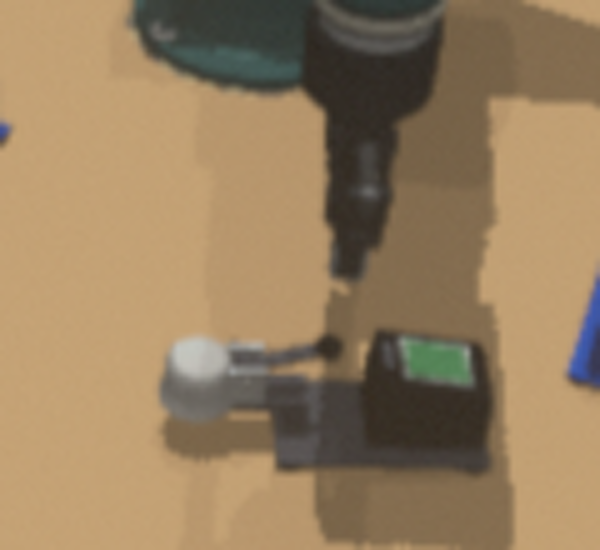

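The gripper is above the knob, aligned with the reader. Next I go down and grip the knob.

```bash
python3 -m crank '[[[0.1,0,3,0,0.5],[0.1,0,6,0,0.5],[0.1,0,8.5,0,0.5],[0.1,0,10.3,0,0.5],[0.1,0,10.3,0,0.5],[0.1,0,10.3,0,0.1],[0.1,0,10.3,0,0.05],[0.1,0,10.3,0,0.05],[0.1,0,10.3,0,0.05],[0.1,0,10.3,0,0.05]]]' 20
python3 - <<'E'
from h import *
st(); 
for n,b in (("scene",(250,130,370,240)),):
    crop(vision.grab_frame(n),b,5,"pics/s2.png")
E
```

```text
time_s: 3.28
tool_pos: [0.4521, 0.139, 0.0605]
ee_rot: [-1.927, -2.479, -0.003]
wrist_force: [-5.4, 0.2, 2.0]
gripper_width: 0.189
t 3.27 p [0.4521 0.139  0.0605] F [-5.37  0.2   2.01] w 0.189 z [ 0.     0.002 -1.   ] yaw 14.28 q [ 0.18  0.02  1.79  0.    1.33 -0.07]
```

View pics/s2.png

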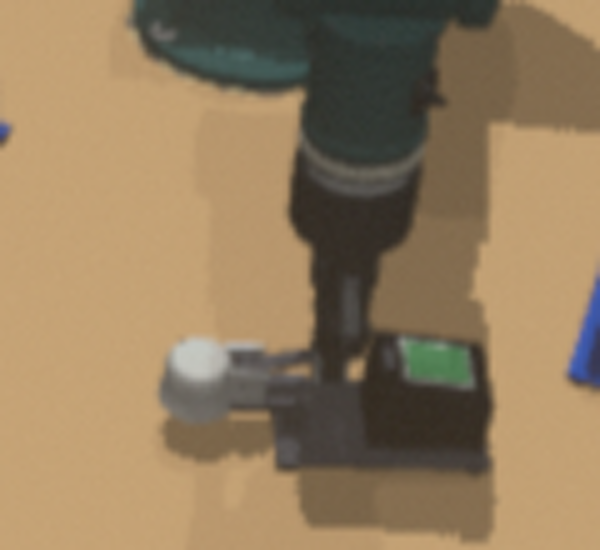

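Knob gripped at about 16 mm. I now lift it along the arc.

```bash
python3 -m crank '[[[-0.2,0,-0.6,0,0.05],[-0.55,0,-1.25,0,0.05],[-1.0,0,-1.85,0,0.05],[-1.4,0,-2.3,0,0.05],[-1.9,0,-2.75,0,0.05],[-2.5,0,-3.15,0,0.05],[-2.9,0,-3.35,0,0.05],[-3.3,0,-3.5,0,0.05],[-3.5,0,-3.6,0,0.05],[-3.5,0,-3.6,0,0.05]]]' 25
python3 - <<'E'
from h import *
st(); 
for n,b in (("scene",(250,130,370,240)),):
    crop(vision.grab_frame(n),b,5,"pics/s3.png")
crop(vision.grab_frame("top"),(165,180,265,255),6,"pics/t3.png")
E
```

```text
time_s: 4.58
tool_pos: [0.4614, 0.1048, 0.0971]
ee_rot: [1.928, 2.48, 0.004]
wrist_force: [0.4, 2.6, 1.4]
gripper_width: 0.189
t 4.58 p [0.4614 0.1048 0.0971] F [0.37 2.58 1.4 ] w 0.189 z [ 0.002  0.002 -1.   ] yaw 14.29 q [ 0.1  -0.02  1.75  0.    1.41 -0.15]
```

View pics/s3.png

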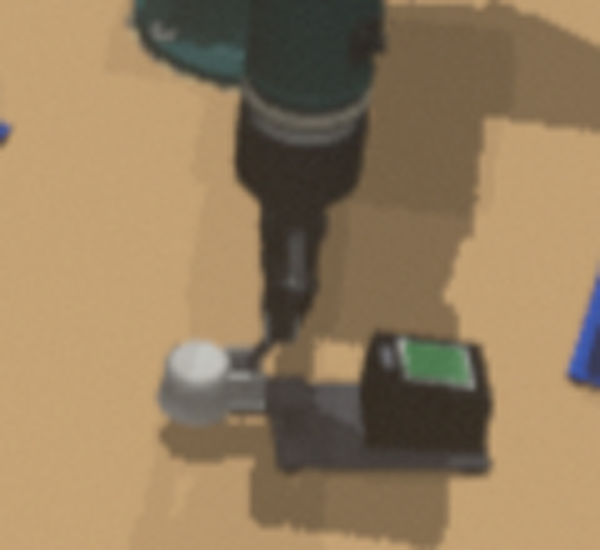

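View pics/t3.png

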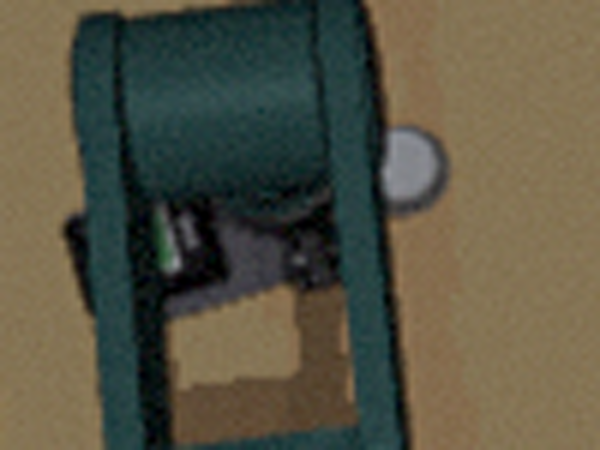

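The lever stands nearly upright, at about 1.0 rad by the tool's position. I release it and back up.

```bash
python3 -m crank '[[[-0.1,0,0,0,0.05],[-0.1,0,0,0,0.5],[-0.1,0,0,0,0.5],[-0.1,0,0,0,0.5],[-0.1,0,-2,0,0.6],[-0.1,0,-5,0,1],[4,0,-6,0,1],[9.2,0,-6,0,1],[9.2,0,-6,0,1],[9.2,0,-6,0,1]]]' 25
python3 - <<'E'
from h import *
st(); go(rd(.14,.022),14.3)
a=vision.grab_frame("scene")
cv2.imwrite("pics/scene4.png",a[:,:,::-1]); crop(a,(250,130,370,240),5,"pics/s4.png")
t=vision.grab_frame("top");cv2.imwrite("pics/top4.png",t[:,:,::-1])
crop(t,(165,180,265,255),6,"pics/t4.png")
E
```

```text
time_s: 5.92
tool_pos: [0.4385, 0.1935, 0.157]
ee_rot: [1.927, 2.48, 0.003]
wrist_force: [-1.1, 0.1, -0.5]
gripper_width: 0.999
t 5.92 p [0.4385 0.1935 0.157 ] F [-1.09  0.12 -0.49] w 0.999 z [ 0.002  0.001 -1.   ] yaw 14.32 q [ 0.3  -0.05  1.65  0.    1.53  0.05]
shift cm [ 0.04 -0.07 13.5 ] turn 0.02 tool y yaw 14.32
```

View pics/s4.png

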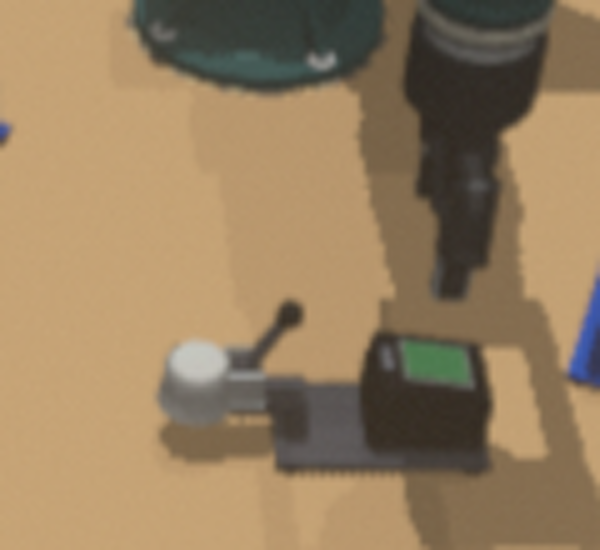

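View pics/t4.png

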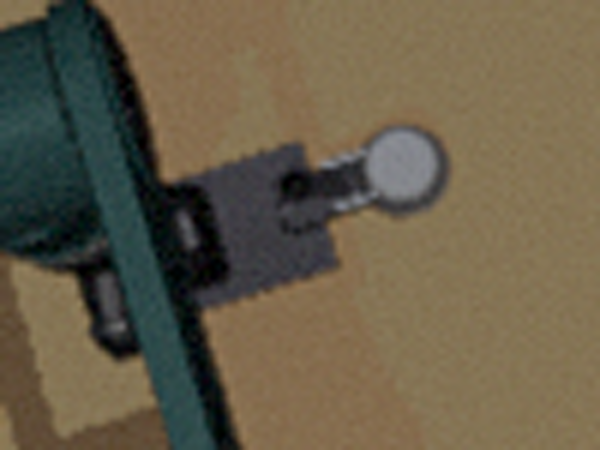

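Run:
```python
from h import *
c,r=tri([("scene",289.2,201.6),("top",231.8,206.3)]);print(c,r)
k,r=tri([("scene",307.6,192.4),("top",214.1,210.1)]);print(k,r)
d=(k-c)[:2];print(np.degrees(np.arctan2(d[1],d[0])),np.hypot(*d))
for n in("0","4"):
    im=cv2.imread(f"pics/top{n}.png")[195:222,215:245]
    hsv=cv2.cvtColor(im,cv2.COLOR_BGR2HSV); m=((hsv[...,1]<75)&(hsv[...,2]>110)).astype(np.uint8)
    mm=cv2.moments(m,True);print("cap",mm['m00'],mm['m10']/mm['m00']+215,mm['m01']/mm['m00']+195)
print(onz("top",231.8,206.3,.0675),onz("scene",289.2,201.6,.0675))
```

```text
[0.47892057 0.05867635 0.07052282] [np.float64(0.000362843391092306), np.float64(0.0003628433910924101)]
[0.46329696 0.11203816 0.1118131 ] [np.float64(0.00010374022939442267), np.float64(0.00010374022939441417)]
106.31930833813182 0.055601978617306015
cap 119.0 230.1596638655462 208.15126050420167
cap 123.0 230.08130081300814 207.1382113821138
[0.47936375 0.05851807 0.0675    ] [0.47586533 0.05850614 0.0675    ]
```

Triangulation puts the knob at an angle of 0.85–1.0 rad, which is too close to the limit. I nudge it towards the stop with shut fingers from behind.

```bash
python3 -m crank '[[[-3.5,0,0,0,0],[-4.5,0,0,0,0],[-4.5,0,2,0,0],[-4.5,0,4,0,0],[-4.5,0,5.7,0,0],[-4.5,0,5.7,0,0],[-5.5,0,5.7,0,0],[-6,0,5.7,0,0],[-6.5,0,5.7,0,0],[-6.7,0,5.7,0,0],[-6.7,0,5.7,0,0]]]' 25;  python3 - <<'E'
from h import *
st()
O=np.array([.4765,.0585]);o=arm.get_obs()['tool_pos'][:2]-O
a=np.radians(105);print("reader x,y",o@[np.cos(a),np.sin(a)],o@[-np.sin(a),np.cos(a)])
E
```

```text
time_s: 7.4
tool_pos: [0.4557, 0.1289, 0.1009]
ee_rot: [1.929, 2.479, 0.007]
wrist_force: [-1.2, 4.9, 3.2]
gripper_width: -0.001
t 7.4 p [0.4557 0.1289 0.1009] F [-1.19  4.86  3.23] w -0.001 z [ 0.003  0.003 -1.   ] yaw 14.22 q [ 0.15 -0.02  1.75  0.    1.41 -0.09]
reader x,y 0.07334922550065422 0.0018664337779796124
```

```bash
python3 -m crank '[[[-0.3,0,0,0,0],[-0.6,0,0,0,0],[-0.6,0,0,0,0]]]';  python3 - <<'E'
from h import *
st()
a=vision.grab_frame("scene")
cv2.imwrite("pics/scene5.png",a[:,:,::-1]); crop(a,(250,130,370,240),5,"pics/s5.png")
E
```

```text
time_s: 7.78
tool_pos: [0.4574, 0.1227, 0.1008]
ee_rot: [1.929, 2.478, 0.007]
wrist_force: [-0.3, 2.5, 2.7]
gripper_width: 0.004
t 7.78 p [0.4574 0.1227 0.1008] F [-0.28  2.51  2.68] w 0.004 z [ 0.004  0.003 -1.   ] yaw 14.22 q [ 0.14 -0.02  1.75  0.    1.41 -0.11]
```

View pics/s5.png

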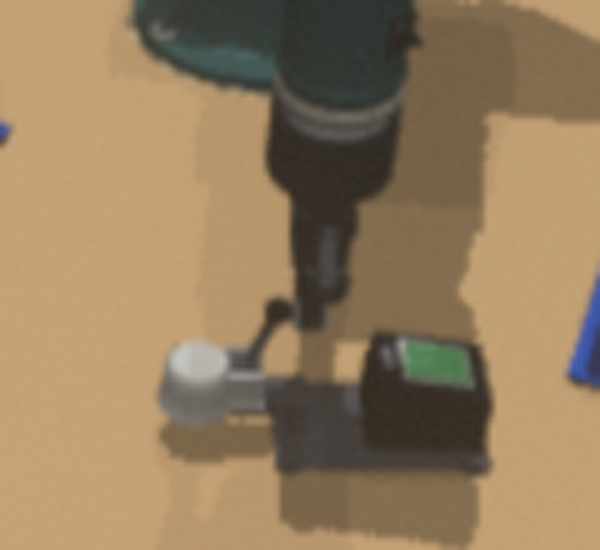

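The knob moved from zoomed (290,314) to (278,308), and the coupler stayed put. I keep going until the force rises.

```bash
python3 -m crank '[[[-0.2,0,0,0,0],[-0.4,0,0,0,0],[-0.4,0,0,0,0]]]';  python3 - <<'E'
from h import *
st()
a=vision.grab_frame("scene")
cv2.imwrite("pics/scene6.png",a[:,:,::-1]); crop(a,(250,130,370,240),5,"pics/s6.png")
E
```

```text
time_s: 8.2
tool_pos: [0.4582, 0.1184, 0.1005]
ee_rot: [1.929, 2.478, 0.005]
wrist_force: [-0.4, 2.0, 3.0]
gripper_width: 0.003
t 8.2 p [0.4582 0.1184 0.1005] F [-0.4   2.02  2.97] w 0.003 z [ 0.003  0.002 -1.   ] yaw 14.2 q [ 0.13 -0.02  1.75  0.    1.41 -0.12]
```

View pics/s6.png

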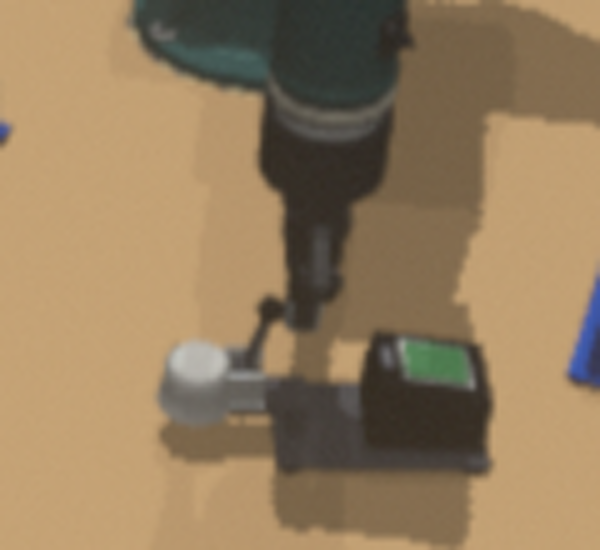

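Run:
```python
from h import *
O=onz("scene",289.2,201.6,.0675)[:2]
for th in(.8,.9,1.,1.1):
    p=.24+th; q=rd(.03+.055*np.cos(p),.0595+.055*np.sin(p),0,O,np.radians(105)); print(th,proj("scene",q))
```

```text
0.8 (np.float64(308.3121894003565), np.float64(193.15470425926472))
0.9 (np.float64(306.83169129057484), np.float64(192.54323789444277))
1.0 (np.float64(305.2605576250345), np.float64(192.04321141790584))
1.1 (np.float64(303.6155401736892), np.float64(191.66039995559936))
```

The knob now projects to 1.1 rad, the full stop. Next I go to the box.

```bash
python3 -m crank '[[[1,0,0,0,0],[2,0,-3,0,0.3],[5,0,-5,0,1],[7.3,0,-5,0,1],[7.3,0,-5,0,1],[7.3,0,-5,0,1]]]';  python3 - <<'E'
from h import *
st(); go(rd(.14,.023,0,np.array([.4765,.0585]),np.radians(105)),15)
E
```

```text
time_s: 9.0
tool_pos: [0.4399, 0.1886, 0.1498]
ee_rot: [1.929, 2.478, 0.002]
wrist_force: [-0.3, -1.2, -0.0]
gripper_width: 1.003
t 9.0 p [0.4399 0.1886 0.1498] F [-0.26 -1.19 -0.01] w 1.003 z [ 0.002  0.    -1.   ] yaw 14.21 q [ 0.29 -0.04  1.67 -0.    1.52  0.04]
shift cm [ 0.49  0.14 12.68] turn -0.79 tool y yaw 14.21
```

```bash
python3 -m crank '[[[0.5,0.1,4,-0.8,1],[0.5,0.1,8,-0.8,1],[0.5,0.1,11,-0.8,1],[0.5,0.1,12.7,-0.8,1],[0.5,0.1,12.7,-0.8,1],[0.5,0.1,12.7,-0.8,0.6],[0.5,0.1,12.7,-0.8,0.4],[0.5,0.1,12.7,-0.8,0.4],[0.5,0.1,12.7,-0.8,0.4],[0.5,0.1,12.7,-0.8,0.4]]]' 80;  python3 - <<'E'
from h import *
st()
E
```

```text
time_s: 10.25
tool_pos: [0.4394, 0.1936, 0.0245]
ee_rot: [1.912, 2.492, 0.001]
wrist_force: [-3.7, -1.5, 5.4]
gripper_width: 0.625
t 10.25 p [0.4394 0.1936 0.0245] F [-3.7  -1.52  5.42] w 0.625 z [ 0.001  0.    -1.   ] yaw 15.01 q [ 0.3   0.07  1.81 -0.    1.25  0.04]
```

```bash
python3 -m crank '[[[0,0,-0.5,0,0.4],[0,0,-1.5,0,0.4],[0,0,-3.5,0,0.4],[0,0,-5.5,0,0.4],[0,0,-7,0,0.4],[0,0,-7,0,0.4],[0,0,-7,0,0.4]]]' 90;  python3 - <<'E'
from h import *
st()
a=vision.grab_frame("scene")
cv2.imwrite("pics/scene7.png",a[:,:,::-1]); crop(a,(250,130,370,240),5,"pics/s7.png")
t=vision.grab_frame("top");cv2.imwrite("pics/top7.png",t[:,:,::-1])
crop(t,(165,180,265,255),6,"pics/t7.png")
E
```

```text
time_s: 11.12
tool_pos: [0.4387, 0.1934, 0.0935]
ee_rot: [-1.912, -2.492, 0.001]
wrist_force: [0.3, 0.2, -9.0]
gripper_width: 0.625
t 11.12 p [0.4387 0.1934 0.0935] F [ 0.3   0.22 -8.98] w 0.625 z [-0.001 -0.    -1.   ] yaw 15.01 q [ 0.3   0.    1.74 -0.    1.4   0.04]
```

View pics/s7.png

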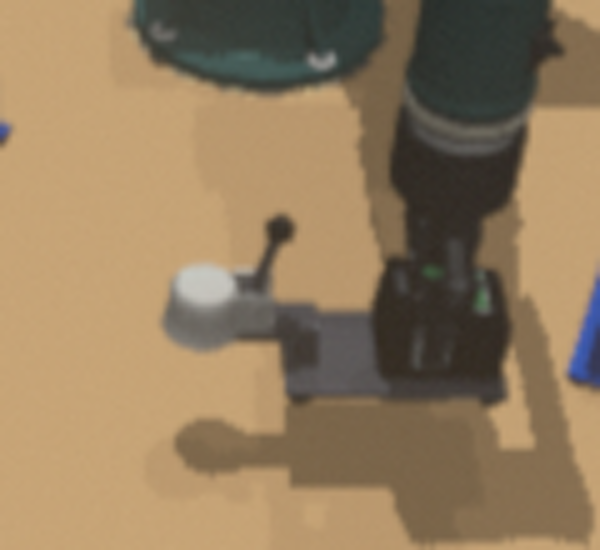

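View pics/t7.png

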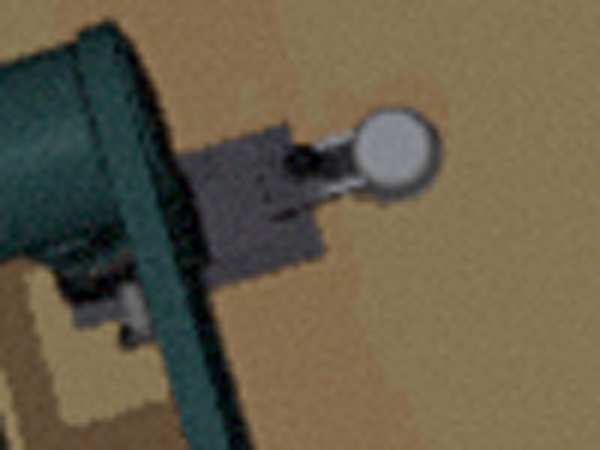

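Run:
```python
from h import *
c,r=tri([("scene",290.6,186.6),("top",230.1,204.1)]);print(c,r)
o=arm.get_obs()['tool_pos'];d=c-o;print(d,np.degrees(np.arctan2(-d[1],-d[0])),np.hypot(d[0],d[1]))
t=np.array([.564,-.231,0]); print(t-c); go(o+np.array([t[0]-c[0],t[1]-c[1],0]))
```

```text
[0.47805721 0.05934623 0.13587474] [np.float64(0.00010506420891539712), np.float64(0.00010506420891547254)]
[ 0.03962251 -0.13398924  0.04272686] 106.47369113891386 0.13972494699014465
[ 0.08594279 -0.29034623 -0.13587474]
shift cm [-3.027e+01  7.800e-01  1.000e-02] turn 0 tool y yaw 15.01
```

The reader hangs level, with the crown at TCP +140 mm as expected. I move it to 5 cm short of the ball and look again.

```bash
python3 -m crank '[[[-3,0,-0.5,0,0.4],[-7,0.2,-0.5,0,0.4],[-11,0.3,-0.5,0,0.4],[-15,0.4,-0.5,0,0.4],[-19,0.5,-0.5,0,0.4],[-22,0.6,-0.5,0,0.4],[-24,0.8,-0.5,0,0.4],[-24,0.8,-0.5,0,0.4],[-24,0.8,-0.5,0,0.4],[-24,0.8,-0.5,0,0.4]]]' 90;  python3 - <<'E'
from h import *
st()
a=vision.grab_frame("scene")
cv2.imwrite("pics/scene8.png",a[:,:,::-1]); crop(a,(170,130,290,240),5,"pics/s8.png")
t=vision.grab_frame("top");cv2.imwrite("pics/top8.png",t[:,:,::-1])
crop(t,(235,150,335,225),6,"pics/t8.png")
E
```

```text
time_s: 12.48
tool_pos: [0.508, -0.0354, 0.098]
ee_rot: [-1.91, -2.492, 0.002]
wrist_force: [0.0, 0.1, -7.4]
gripper_width: 0.622
t 12.47 p [ 0.508  -0.0354  0.098 ] F [ 0.01  0.05 -7.36] w 0.622 z [-0.002 -0.    -1.   ] yaw 15.09 q [-0.18  0.06  1.66 -0.    1.42 -0.44]
```

View pics/s8.png

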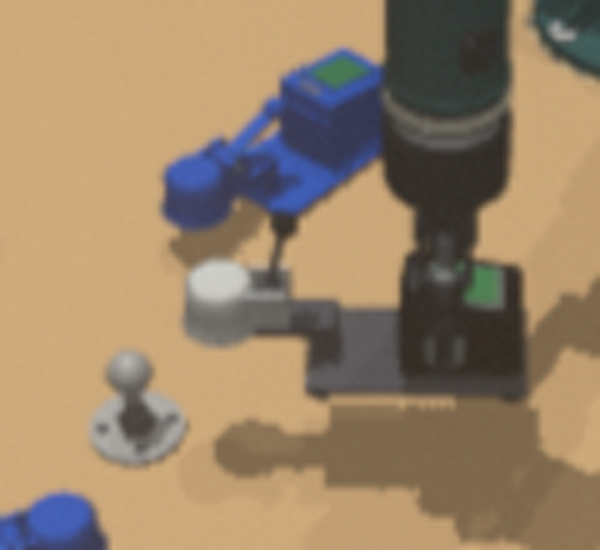

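View pics/t8.png

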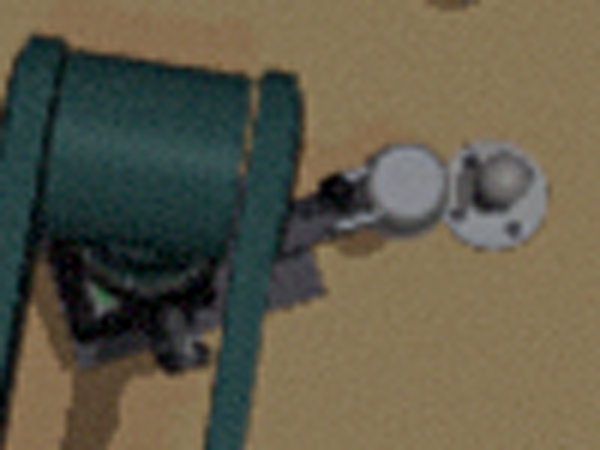

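Run:
```python
from h import *
c,r=tri([("scene",213.4,185.8),("top",302.4,179.9)]);print(c,r)
o=arm.get_obs()['tool_pos'];d=c-o;print(d,np.degrees(np.arctan2(-d[1],-d[0])),np.hypot(d[0],d[1]))
b,r=tri([("scene",195.4,203.9),("top",319,179.3)]);print(b,r)
go(o+np.array([b[0]-c[0],b[1]-c[1],0]))
a=np.radians(105); e=o[:2]-.14*np.array([np.cos(a),np.sin(a)]); print("crown by kinematics",e); go(o+np.array([b[0]-e[0],b[1]-e[1],0]))
# blobs refine
for f,box in(("top8",(308,165,330,195)),("scene8",(188,195,204,211))):
    im=cv2.imread(f"pics/{f}.png");x0,y0,x1,y1=box
    s=cv2.cvtColor(cv2.resize(im[y0:y1,x0:x1],None,fx=8,fy=8,interpolation=cv2.INTER_CUBIC),cv2.COLOR_BGR2GRAY)
    h=cv2.HoughCircles(s,cv2.HOUGH_GRADIENT,1.5,400,param1=60,param2=12,minRadius=28,maxRadius=45)
    if h is not None: print(f,(h[0,0,:2]+.5)/8-.5+[x0,y0],h[0,0,2]/8)
for f,box in(("top8",(290,165,315,195)),("scene8",(203,176,223,192))):
    im=cv2.imread(f"pics/{f}.png");x0,y0,x1,y1=box
    hh=cv2.cvtColor(im[y0:y1,x0:x1],cv2.COLOR_BGR2HSV); m=((hh[...,1]<60)&(hh[...,2]>(125 if 'top' in f else 190))).astype(np.uint8)
    n,l,stt,cc=cv2.connectedComponentsWithStats(m);k=1+stt[1:,4].argmax();print(f,cc[k]+[x0,y0],stt[k])
```

```text
[ 0.54775147 -0.1684834   0.14071023] [np.float64(2.1058658770632406e-05), np.float64(2.1058658770662736e-05)]
[ 0.0395987  -0.13293194  0.04253231] 106.58811249658285 0.1387045675809627
[ 0.56305864 -0.23154587  0.05763756] [np.float64(0.0005077988133452092), np.float64(0.0005077988133450861)]
shift cm [-6.49 -0.16  0.  ] turn 0 tool y yaw 15.08
crown by kinematics [ 0.54438744 -0.17078108]
shift cm [-6.35  0.22 -0.  ] turn 0 tool y yaw 15.08
top8 [316.84375 180.40625] 4.6625
scene8 [195.34375 204.21875] 4.60625
top8 [302.55445545 179.86138614] [  7  10  12  11 101]
scene8 [213.19642857 185.53571429] [ 5  7 11  7 56]
```

```bash
python3 -m crank '[[[-2,0,0,0,0.4],[-4,-0.1,0,0,0.4],[-5.5,-0.1,0,0,0.4],[-6.5,-0.16,0,0,0.4],[-6.5,-0.16,0,0,0.4],[-6.5,-0.16,0,0,0.4],[-6.5,-0.16,0,0,0.4]]]' 90;  python3 - <<'E'
from h import *
st()
a=vision.grab_frame("scene")
cv2.imwrite("pics/scene9.png",a[:,:,::-1]); 
t=vision.grab_frame("top");cv2.imwrite("pics/top9.png",t[:,:,::-1])
A=cv2.resize(a[150:240,160:260],None,fx=4,fy=4,interpolation=2);B=cv2.resize(t[150:240,270:370],None,fx=4,fy=4,interpolation=2)
cv2.imwrite("pics/z9.png",np.hstack([A,B])[:,:,::-1])
for im,box,v in((t,(300,160,340,200),125),(a,(180,176,210,205),190)):
    x0,y0,x1,y1=box
    hh=cv2.cvtColor(im[y0:y1,x0:x1],cv2.COLOR_RGB2HSV); m=((hh[...,1]<60)&(hh[...,2]>v)).astype(np.uint8)
    n,l,stt,cc=cv2.connectedComponentsWithStats(m);k=1+stt[1:,4].argmax();print(cc[k]+[x0,y0],stt[k])
E
```

```text
time_s: 13.45
tool_pos: [0.5234, -0.0982, 0.0981]
ee_rot: [-1.909, -2.493, 0.002]
wrist_force: [-0.3, -0.6, -9.1]
gripper_width: 0.623
t 13.45 p [ 0.5234 -0.0982  0.0981] F [-0.26 -0.64 -9.11] w 0.623 z [-0.002 -0.    -1.   ] yaw 15.12 q [-0.29  0.11  1.61 -0.    1.42 -0.56]
[322.2970297  174.36633663] [ 17   9  12  12 101]
[192.25       184.42647059] [ 7  5 11  8 68]
```

View pics/z9.png

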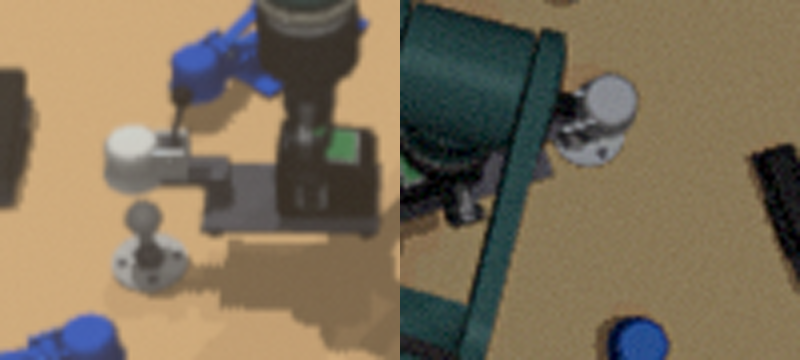

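Run:
```python
from h import *
for s,t in(((192.25,184.6),(322.2,174.5)),((192.6,185.1),(322.1,175.1))):
    c,r=tri([("scene",*s),("top",*t)]);print(c,r)
z=.1407
print(proj("scene",[.563,-.2315,z]),proj("top",[.563,-.2315,z]))
```

```text
[ 0.56309633 -0.231389    0.14257807] [np.float64(0.0005637944288690469), np.float64(0.0005637944288691157)]
[ 0.56176464 -0.2313276   0.13932413] [np.float64(0.0004161742748830308), np.float64(0.0004161742748830502)]
(np.float64(192.47865974123908), np.float64(185.04152215739532)) (np.float64(322.3237587424586), np.float64(174.5792098312345))
```

The crown is within about 1 mm of the ball axis in both views. I lower in steps and watch the force.

```bash
python3 -m crank '[[[0,0,1,0,0.4],[0,0,2,0,0.4],[0,0,3,0,0.4],[0,0,3.5,0,0.4],[0,0,3.8,0,0.4],[0,0,3.8,0,0.4]]]' 90;  python3 - <<'E'
from h import *
st()
E
python3 -m crank '[[[0,0,0.3,0,0.4],[0,0,0.5,0,0.4],[0,0,0.5,0,0.4]]]' 90|sed -n 2,4p
```

```text
time_s: 14.3
tool_pos: [0.5234, -0.0983, 0.0601]
ee_rot: [-1.909, -2.493, 0.002]
wrist_force: [-0.6, -0.4, -8.7]
gripper_width: 0.623
t 14.3 p [ 0.5234 -0.0983  0.0601] F [-0.56 -0.36 -8.68] w 0.623 z [-0.002 -0.    -1.   ] yaw 15.12 q [-0.29  0.15  1.65 -0.    1.34 -0.56]
tool_pos: [0.5232, -0.0982, 0.0549]
ee_rot: [-1.909, -2.493, 0.002]
wrist_force: [0.2, 0.9, -8.5]
```

```bash
for i in 1 2; do python3 -m crank '[[[0,0,0.15,0,0.4],[0,0,0.3,0,0.4],[0,0,0.3,0,0.4]]]' 90|sed -n 2,4p; done
python3 - <<'E'
from h import *
st();print(arm.get_obs()['torque'])
a=vision.grab_frame("scene");t=vision.grab_frame("top")
A=cv2.resize(a[150:240,160:260],None,fx=4,fy=4,interpolation=2);B=cv2.resize(t[150:240,270:370],None,fx=4,fy=4,interpolation=2)
cv2.imwrite("pics/z10.png",np.hstack([A,B])[:,:,::-1])
E
```

```text
tool_pos: [0.523, -0.0982, 0.0517]
ee_rot: [-1.909, -2.493, 0.003]
wrist_force: [0.2, -0.5, -9.0]
tool_pos: [0.5228, -0.0981, 0.0484]
ee_rot: [-1.908, -2.492, 0.003]
wrist_force: [-0.4, -0.2, -8.2]
t 15.43 p [ 0.5228 -0.0981  0.0484] F [-0.37 -0.2  -8.24] w 0.625 z [-0.003  0.    -1.   ] yaw 15.12 q [-0.29  0.16  1.66 -0.    1.32 -0.56]
[ 0.20350879  0.07146814 -0.05220045]
```

View pics/z10.png

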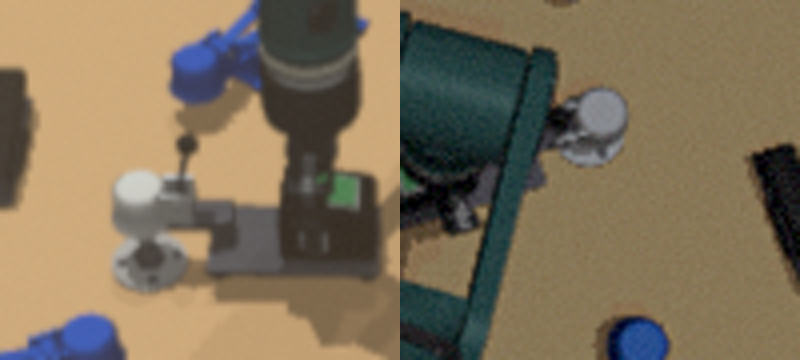

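The coupler has gone over the ball with no contact yet, socket about 71 mm up. I keep lowering gently.

```bash
for i in 1 2 3; do python3 -m crank '[[[0,0,0.1,0,0.4],[0,0,0.2,0,0.4],[0,0,0.2,0,0.4]]]' 60|sed -n 2,4p; python3 -c "
from cell import arm;print(arm.get_obs()['torque'])"; done
```

```text
tool_pos: [0.5229, -0.0981, 0.0465]
ee_rot: [-1.908, -2.492, 0.003]
wrist_force: [-0.5, -0.0, -8.6]
[0.22509523 0.05442651 0.00297191]
tool_pos: [0.5227, -0.0981, 0.0443]
ee_rot: [-1.908, -2.492, 0.003]
wrist_force: [0.4, 0.2, -8.3]
[ 0.12676901 -0.02500626  0.01063137]
tool_pos: [0.523, -0.0981, 0.0425]
ee_rot: [-1.908, -2.493, 0.003]
wrist_force: [0.3, -0.2, -7.6]
[ 0.11755423 -0.10183427  0.06784134]
```

```bash
for i in 1 2 3; do python3 -m crank '[[[0,0,0.1,0,0.4],[0,0,0.2,0,0.4],[0,0,0.2,0,0.4]]]' 40|sed -n 2,4p; python3 -c "
from cell import arm;print(arm.get_obs()['torque'])"; done;python3 - <<'E'
from h import *
st()
a=vision.grab_frame("scene");t=vision.grab_frame("top")
A=cv2.resize(a[150:240,160:260],None,fx=4,fy=4,interpolation=2);B=cv2.resize(t[150:240,270:370],None,fx=4,fy=4,interpolation=2)
cv2.imwrite("pics/z11.png",np.hstack([A,B])[:,:,::-1])
E
```

```text
tool_pos: [0.5234, -0.0983, 0.0408]
ee_rot: [-1.909, -2.494, 0.002]
wrist_force: [0.1, 0.3, -6.9]
[-0.05187571 -0.09113283  0.12514189]
tool_pos: [0.5237, -0.0986, 0.0394]
ee_rot: [-1.909, -2.495, 0.002]
wrist_force: [-0.1, 0.8, -3.0]
[-0.3032102 -0.0522667 -0.024177 ]
tool_pos: [0.5239, -0.0985, 0.0379]
ee_rot: [1.909, 2.494, -0.002]
wrist_force: [-2.3, 3.3, -1.3]
[-0.51761865  0.09785015 -0.22878926]
t 17.77 p [ 0.5239 -0.0985  0.0379] F [-2.3   3.25 -1.35] w 0.622 z [-0.    -0.001 -1.   ] yaw 15.14 q [-0.29  0.17  1.67 -0.    1.3  -0.56]
```

View pics/z11.png

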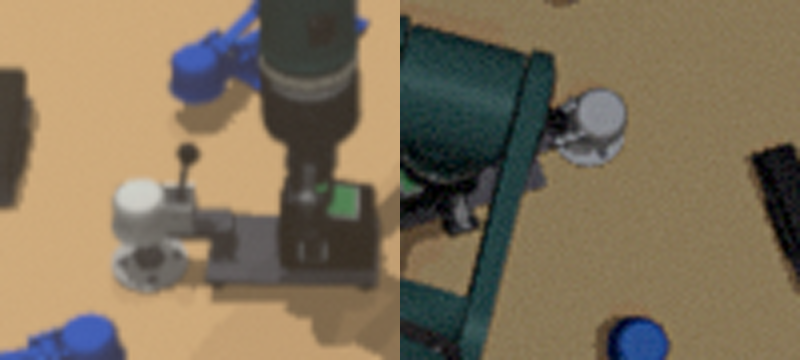

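```bash
python3 -m crank '[[[0,0,0,0,0.5],[0,0,0.2,0,0.5],[0,0,0.4,0,0.5],[0,0,0.4,0,0.5]]]' 20|sed -n 2,5p;  for i in 1 2; do python3 -m crank '[[[0,0,0.2,0,0.5],[0,0,0.4,0,0.5],[0,0,0.4,0,0.5]]]' 20|sed -n 2,5p; python3 -c "
from cell import arm;print(arm.get_obs()['torque'])"; done
```

```text
tool_pos: [0.5241, -0.0981, 0.0333]
ee_rot: [1.908, 2.495, -0.001]
wrist_force: [0.8, 3.4, -1.8]
gripper_width: 0.619
tool_pos: [0.5244, -0.0981, 0.0292]
ee_rot: [1.908, 2.495, -0.0]
wrist_force: [-0.1, 2.6, -0.5]
gripper_width: 0.617
[-0.26942765 -0.23511142  0.1587727 ]
tool_pos: [0.5245, -0.0981, 0.0275]
ee_rot: [1.907, 2.495, 0.0]
wrist_force: [-5.3, 4.5, 10.4]
gripper_width: 0.618
[0.18891577 0.82689035 0.1313072 ]
```

The rear feet have reached the desk. I release and look.

```bash
python3 -m crank '[[[0,0,0,0,1],[0,0,0,0,1],[0,0,0,0,1],[0,0,-3,0,1],[0,0,-7,0,1],[2,0,-11,0,0.5],[6,0,-11,0,0],[6,0,-11,0,0],[6,0,-11,0,0]]]' 20|sed -n 2,5p
python3 - <<'E'
from h import *
st()
a=vision.grab_frame("scene");t=vision.grab_frame("top")
cv2.imwrite("pics/scene12.png",a[:,:,::-1]);cv2.imwrite("pics/top12.png",t[:,:,::-1])
A=cv2.resize(a[150:240,160:260],None,fx=4,fy=4,interpolation=2);B=cv2.resize(t[150:240,270:370],None,fx=4,fy=4,interpolation=2)
cv2.imwrite("pics/z12.png",np.hstack([A,B])[:,:,::-1])
E
```

```text
tool_pos: [0.5085, -0.0404, 0.137]
ee_rot: [1.907, 2.495, -0.001]
wrist_force: [0.8, 0.6, 0.2]
gripper_width: 0.144
t 20.25 p [ 0.5085 -0.0404  0.137 ] F [0.76 0.57 0.15] w 0.144 z [ 0.    -0.001 -1.   ] yaw 15.22 q [-0.19  0.04  1.61 -0.    1.49 -0.46]
```

View pics/z12.png

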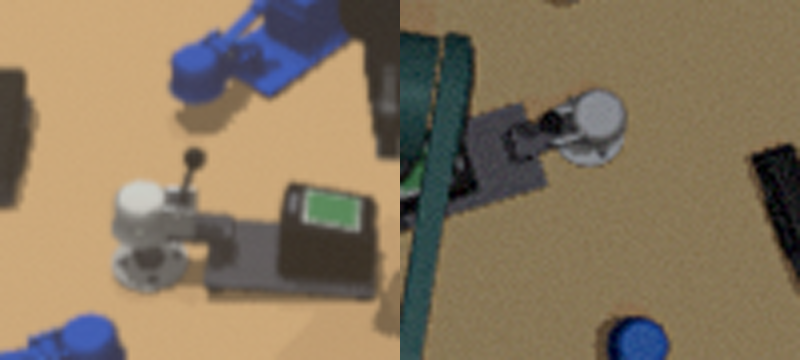

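The coupler is perched on the ball with the lever still up and the rear feet down. Now I push on the crown.

Run:
```python
from h import *
c,r=tri([("scene",194.6,199.1),("top",319.9,178.1)]);print(c,r)
go([.562,-.232,.17]);go([.562,-.232,.09])
```

```text
[ 0.56307278 -0.23173169  0.0794713 ] [np.float64(0.0003866588763836453), np.float64(0.0003866588763836448)]
shift cm [-19.85   0.16  -3.31] turn 0 tool y yaw 15.16
shift cm [-19.84   0.16   4.69] turn 0 tool y yaw 15.16
```

```bash
python3 -m crank '[[[0,0,-4,0,0],[-5,0.1,-4,0,0],[-10,0.1,-4,0,0],[-15,0.1,-4,0,0],[-19.8,0.1,-4,0,0],[-19.8,0.1,-4,0,0],[-19.8,0.1,-4,0,0],[-19.8,0.1,-1,0,0],[-19.8,0.1,1.5,0,0],[-19.8,0.1,3.5,0,0],[-19.8,0.1,4.3,0,0],[-19.8,0.1,4.3,0,0]]]' 20|sed -n 2,5p; python3 -m crank '[[[0,0,0.15,0,0],[0,0,0.3,0,0],[0,0,0.3,0,0]]]'|sed -n 2,4p
```

```text
tool_pos: [0.5611, -0.2308, 0.0938]
ee_rot: [-1.907, -2.495, 0.001]
wrist_force: [-0.1, 0.2, -0.5]
gripper_width: 0.002
tool_pos: [0.5613, -0.2309, 0.0912]
ee_rot: [-1.908, -2.496, 0.001]
wrist_force: [0.5, 0.8, -0.1]
```

```bash
for i in 1 2 3; do python3 -m crank '[[[0,0,0.15,0,0],[0,0,0.25,0,0],[0,0,0.25,0,0]]]'|sed -n 2,4p|grep -v rot;done
```

```text
tool_pos: [0.5612, -0.2309, 0.0885]
wrist_force: [-0.6, 1.0, -0.6]
tool_pos: [0.5611, -0.2309, 0.0858]
wrist_force: [0.0, 0.5, -0.4]
tool_pos: [0.561, -0.2308, 0.0831]
wrist_force: [-1.0, -0.1, 0.3]
```

```bash
for i in 1 2 3 4; do python3 -m crank '[[[0,0,0.1,0,0],[0,0,0.1,0,0]]]'|sed -n 2,4p|grep -v rot;done
```

```text
tool_pos: [0.5609, -0.2308, 0.082]
wrist_force: [-0.3, -0.8, 0.1]
tool_pos: [0.5608, -0.2307, 0.0808]
wrist_force: [0.3, -0.5, 0.2]
tool_pos: [0.561, -0.2308, 0.0805]
wrist_force: [-1.1, 1.0, 3.4]
tool_pos: [0.5611, -0.2308, 0.0804]
wrist_force: [-2.0, 1.1, 4.8]
```

```bash
for i in 1 2; do python3 -m crank '[[[0,0,0.15,0,0],[0,0,0.15,0,0]]]'|sed -n 2,4p|grep -v rot;done;  for i in 1 2; do python3 -m crank '[[[0,0,0.2,0,0],[0,0,0.2,0,0]]]'|sed -n 2,4p|grep -v rot;done
```

```text
tool_pos: [0.5612, -0.231, 0.0799]
wrist_force: [-2.8, 1.6, 4.9]
tool_pos: [0.5613, -0.231, 0.0798]
wrist_force: [-3.4, 2.2, 7.4]
tool_pos: [0.5613, -0.2311, 0.0793]
wrist_force: [-3.2, 1.6, 7.6]
tool_pos: [0.5614, -0.2311, 0.0792]
wrist_force: [-3.9, 2.2, 9.5]
```

```bash
for i in 1 2; do python3 -m crank '[[[0,0,0.2,0,0],[0,0,0.2,0,0],[0,0,0.2,0,0]]]'|sed -n 2,4p|grep -v rot;done;  for i in 1 ; do python3 -m crank '[[[0,0,0.25,0,0],[0,0,0.25,0,0]]]'|sed -n 2,4p|grep -v rot;done
python3 - <<'E'
from h import *
a=vision.grab_frame("scene");t=vision.grab_frame("top")
A=cv2.resize(a[150:240,160:260],None,fx=4,fy=4,interpolation=2);B=cv2.resize(t[150:240,270:370],None,fx=4,fy=4,interpolation=2)
cv2.imwrite("pics/z13.png",np.hstack([A,B])[:,:,::-1])
E
```

```text
tool_pos: [0.5614, -0.2311, 0.0792]
wrist_force: [-3.5, 1.6, 9.5]
tool_pos: [0.5614, -0.2311, 0.0792]
wrist_force: [-3.5, 2.4, 9.3]
tool_pos: [0.5614, -0.2311, 0.0791]
wrist_force: [-5.0, 3.1, 10.4]
```

View pics/z13.png

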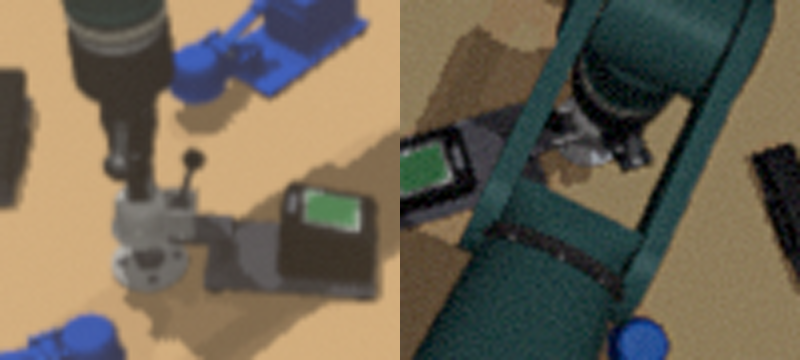

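```bash
for i in 1 2; do python3 -m crank '[[[0,0,0.28,0,0],[0,0,0.28,0,0],[0,0,0.28,0,0]]]'|sed -n 2,4p|grep -v rot;done;  for i in 1 2; do python3 -m crank '[[[0,0,0.32,0,0],[0,0,0.32,0,0],[0,0,0.32,0,0]]]'|sed -n 2,4p|grep -v rot;done
```

```text
tool_pos: [0.5614, -0.2312, 0.0779]
wrist_force: [-3.1, 0.6, 8.7]
tool_pos: [0.5614, -0.2316, 0.0762]
wrist_force: [-2.6, 0.6, 4.6]
tool_pos: [0.5615, -0.2318, 0.0748]
wrist_force: [-3.6, 1.6, 8.2]
tool_pos: [0.5616, -0.2318, 0.0748]
wrist_force: [-5.2, 2.9, 12.7]
```

It slipped through, from 79 to 74.8 mm, and now meets a firm stop. I confirm with a little more force, under 15 N.

```bash
python3 -m crank '[[[0,0,0.35,0,0],[0,0,0.35,0,0],[0,0,0.35,0,0]]]'|sed -n 2,4p|grep -v rot; python3 -m crank '[[[0,0,0.35,0,0],[0,0,0.35,0,0],[0,0,0.35,0,0]]]'|sed -n 2,4p|grep -v rot
```

```text
tool_pos: [0.5616, -0.2318, 0.0747]
wrist_force: [-6.4, 3.0, 14.9]
tool_pos: [0.5616, -0.2318, 0.0747]
wrist_force: [-6.2, 3.1, 15.1]
```

Firm stop at 15 N with no movement, so the coupler is home. I retreat and look for the knob.

```bash
python3 -m crank '[[[0,0,-2,0,0],[0,0,-6,0,0],[0,0,-9.5,0,0],[5,0,-9.5,0,0.2],[10,0,-9.5,0,0.5],[15,0,-9.5,0,0.5],[18,0,-9.5,0,0.5],[18,0,-9.5,0,0.5]]]' 20|sed -n 2,5p
python3 - <<'E'
from h import *
st()
a=vision.grab_frame("scene");t=vision.grab_frame("top")
cv2.imwrite("pics/scene14.png",a[:,:,::-1]);cv2.imwrite("pics/top14.png",t[:,:,::-1])
A=cv2.resize(a[150:240,160:260],None,fx=4,fy=4,interpolation=2);B=cv2.resize(t[150:240,270:370],None,fx=4,fy=4,interpolation=2)
cv2.imwrite("pics/z14.png",np.hstack([A,B])[:,:,::-1])
E
```

```text
tool_pos: [0.5129, -0.0556, 0.1675]
ee_rot: [1.896, 2.49, -0.003]
wrist_force: [0.5, 0.0, 0.0]
gripper_width: 0.498
t 29.7 p [ 0.5129 -0.0556  0.1675] F [0.5  0.03 0.  ] w 0.498 z [ 0.008 -0.008 -1.   ] yaw 15.44 q [-0.21  0.03  1.56 -0.01  1.54 -0.48]
```

View pics/z14.png

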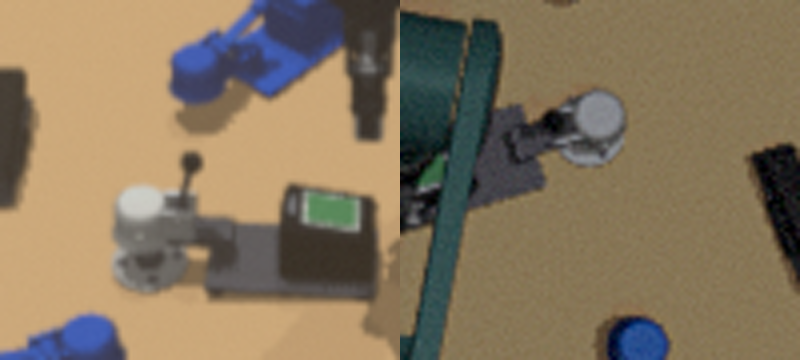

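Run:
```python
from h import *
k,r=tri([("scene",207.6,189.9),("top",307.3,180.35)]);print("knob",k,r)
c,r=tri([("scene",194.85,200.1),("top",320,178.1)]);print("crown",c,r)
d=(k-c)[:2];print(np.degrees(np.arctan2(d[1],d[0])),np.hypot(*d))
go([k[0],k[1],.17]);go([k[0],k[1],k[2]-.019])
```

```text
knob [ 0.54999595 -0.18722983  0.12000036] [np.float64(0.001199905852207279), np.float64(0.001199905852207372)]
crown [ 0.56354873 -0.231917    0.07548123] [np.float64(0.0011224957557877501), np.float64(0.0011224957557876636)]
106.87157118469342 0.04669712654138452
shift cm [-13.46   0.1   -0.09] turn 0 tool y yaw 15.27
shift cm [-13.38   0.06   6.81] turn 0 tool y yaw 15.27
```

```bash
python3 -m crank '[[[-4,0.1,0,0,0.5],[-9,0.1,0,0,0.5],[-13.4,0.1,0,0,0.5],[-13.4,0.1,0,0,0.5],[-13.4,0.1,0,0,0.5],[-13.4,0.1,3,0,0.5],[-13.4,0.1,5,0,0.5],[-13.4,0.1,6.7,0,0.5],[-13.4,0.1,6.7,0,0.5],[-13.4,0.1,6.7,0,0.1],[-13.4,0.1,6.7,0,0.1],[-13.4,0.1,6.7,0,0.1],[-13.4,0.1,6.7,0,0.1],[-13.4,0.1,6.7,0,0.1]]]' 20|sed -n 2,5p
python3 - <<'E'
from h import *
st()
a=vision.grab_frame("scene")
A=cv2.resize(a[130:240,160:260],None,fx=5,fy=5,interpolation=2)
cv2.imwrite("pics/z15.png",A[:,:,::-1])
E
```

```text
tool_pos: [0.5506, -0.1876, 0.1035]
ee_rot: [1.898, 2.486, -0.004]
wrist_force: [-3.4, -1.3, 6.4]
gripper_width: 0.19
t 31.55 p [ 0.5506 -0.1876  0.1035] F [-3.39 -1.34  6.36] w 0.19 z [ 0.009 -0.01  -1.   ] yaw 15.27 q [-0.42  0.21  1.49 -0.01  1.43 -0.69]
```

View pics/z15.png

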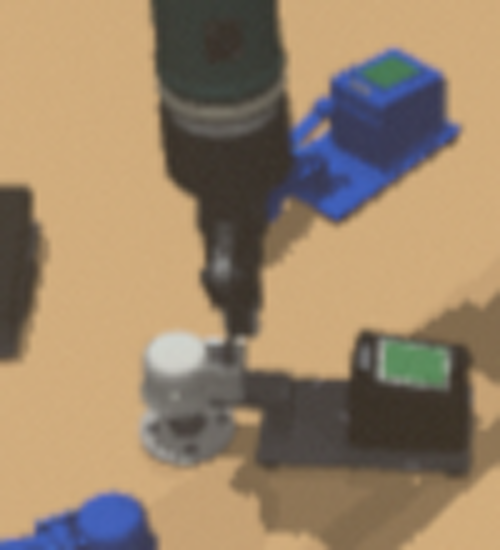

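```bash
python3 -m crank '[[[0.4,0,0.15,0,0.1],[0.75,0,0.3,0,0.1],[1.1,0,0.5,0,0.1],[1.45,0,0.75,0,0.1],[1.8,0,1.0,0,0.1],[2.1,0,1.25,0,0.1],[2.1,0,1.25,0,0.1]]]' 20|sed -n 2,5p;python3 -m crank '[[[0.3,0,0.3,0,0.1],[0.55,0,0.6,0,0.1],[0.75,0,0.95,0,0.1],[0.95,0,1.3,0,0.1],[0.95,0,1.3,0,0.1]]]' 20|sed -n 2,5p
python3 - <<'E'
from h import *
st()
a=vision.grab_frame("scene")
A=cv2.resize(a[130:240,160:260],None,fx=5,fy=5,interpolation=2)
cv2.imwrite("pics/z16.png",A[:,:,::-1])
E
```

```text
tool_pos: [0.5449, -0.1665, 0.0906]
ee_rot: [1.899, 2.487, -0.003]
wrist_force: [-4.3, 1.6, 4.8]
gripper_width: 0.191
tool_pos: [0.5418, -0.1562, 0.0767]
ee_rot: [1.9, 2.49, -0.001]
wrist_force: [-3.2, 2.8, 2.5]
gripper_width: 0.188
t 33.1 p [ 0.5418 -0.1562  0.0767] F [-3.24  2.79  2.54] w 0.188 z [ 0.007 -0.006 -1.   ] yaw 15.32 q [-0.38  0.19  1.57 -0.    1.37 -0.65]
```

View pics/z16.png

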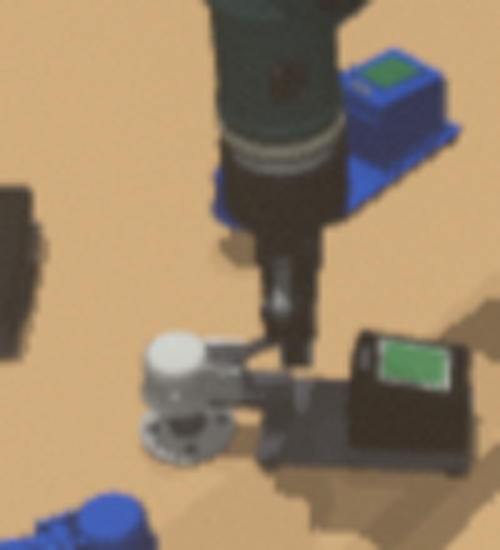

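The lever is halfway down and moving easily. I release, shut the fingers and press the knob from above.

```bash
python3 -m crank '[[[0,0,0,0,0.5],[0,0,0,0,0.5],[0,0,0,0,0.5],[0.1,0,-3,0,0.5],[0.3,0,-4,0,0],[0.3,0,-4,0,0],[0.3,0,-4,0,0],[0.3,0,-4,0,0],[0.3,0,-3.2,0,0],[0.3,0,-3.2,0,0]]]' 20|sed -n 2,5p
python3 - <<'E'
from h import *
st()
a=vision.grab_frame("scene");t=vision.grab_frame("top")
A=cv2.resize(a[130:240,160:260],None,fx=4,fy=4,interpolation=2)
B=cv2.resize(t[130:240,270:370],None,fx=4,fy=4,interpolation=2)
cv2.imwrite("pics/z17.png",np.hstack([A,B])[:,:,::-1])
E
```

```text
tool_pos: [0.54, -0.1528, 0.107]
ee_rot: [1.902, 2.492, -0.002]
wrist_force: [-0.3, 0.1, -0.9]
gripper_width: -0.0
t 34.4 p [ 0.54   -0.1528  0.107 ] F [-0.33  0.06 -0.88] w -0.0 z [ 0.004 -0.005 -1.   ] yaw 15.32 q [-0.37  0.16  1.53 -0.    1.44 -0.64]
```

View pics/z17.png

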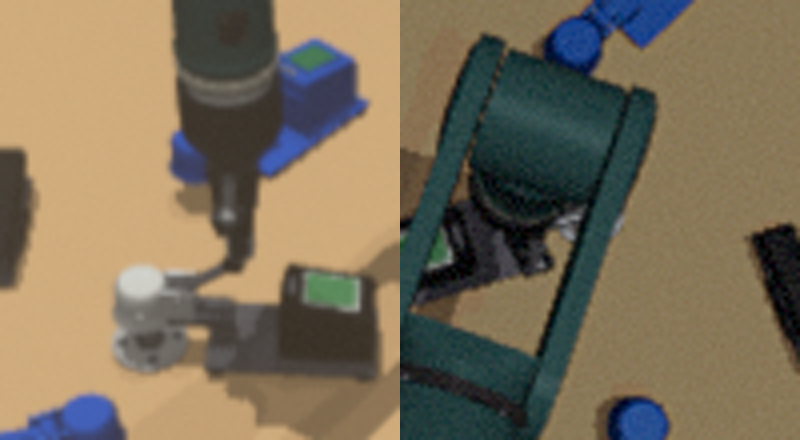

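```bash
for i in 1 2 3 4; do python3 -m crank '[[[0.05,0,0.2,0,0],[0.05,0,0.35,0,0],[0.05,0,0.35,0,0]]]'|sed -n 2,4p|grep -v rot;done
```

```text
tool_pos: [0.5405, -0.1524, 0.1048]
wrist_force: [-0.6, 1.1, 1.1]
tool_pos: [0.5403, -0.1509, 0.1017]
wrist_force: [-0.6, 3.2, 4.4]
tool_pos: [0.5404, -0.1505, 0.098]
wrist_force: [-0.7, 1.8, 2.4]
tool_pos: [0.5403, -0.1503, 0.0941]
wrist_force: [0.2, 1.1, 1.4]
```

```bash
for i in 1 2 3; do python3 -m crank '[[[0.05,0,0.15,0,0],[0.05,0,0.25,0,0],[0.05,0,0.25,0,0]]]'|sed -n 2,4p|grep -v rot;done
```

```text
tool_pos: [0.5401, -0.15, 0.0914]
wrist_force: [0.1, 1.3, 1.4]
tool_pos: [0.54, -0.1496, 0.0886]
wrist_force: [0.3, 1.5, 1.6]
tool_pos: [0.5398, -0.1493, 0.0859]
wrist_force: [-0.5, 0.8, 1.4]
```

```bash
for i in 1 2 3; do python3 -m crank '[[[0,0,0.15,0,0],[0,0,0.2,0,0],[0,0,0.2,0,0]]]'|sed -n 2,4p|grep -v rot;done
```

```text
tool_pos: [0.54, -0.1493, 0.0851]
wrist_force: [-2.3, 2.8, 6.0]
tool_pos: [0.5401, -0.1493, 0.0849]
wrist_force: [-3.7, 3.3, 9.4]
tool_pos: [0.5402, -0.1492, 0.0848]
wrist_force: [-4.4, 3.7, 10.4]
```

The lever went down easily (under 5 N) to a hard stop at knob top ≈ 85 mm, the flat height. I retreat and inspect.

```bash
python3 -m crank '[[[0,0,-2,0,0],[0,0,-6,0,0],[0,0,-10,0,0],[6,0,-12,0,0],[12,0,-12,0,0],[18,0,-12,0,0],[24,0,-12,0,0],[30,0,-12,0,0],[30,0,-12,0,0],[30,0,-12,0,0]]]' 20|sed -n 2,5p
python3 - <<'E'
from h import *
st()
a=vision.grab_frame("scene");t=vision.grab_frame("top")
cv2.imwrite("pics/scene18.png",a[:,:,::-1]);cv2.imwrite("pics/top18.png",t[:,:,::-1])
A=cv2.resize(a[150:240,160:260],None,fx=4,fy=4,interpolation=2)
B=cv2.resize(t[150:240,250:350],None,fx=4,fy=4,interpolation=2)
cv2.imwrite("pics/z18.png",np.hstack([A,B])[:,:,::-1])
for n,im in(("scene",a),("top",t)):
    o=cv2.imread(f"pics/{n}0.png")[:,:,::-1]; print(n)
E
```

```text
tool_pos: [0.4599, 0.1403, 0.2019]
ee_rot: [1.897, 2.49, -0.002]
wrist_force: [-0.3, 0.1, 0.3]
gripper_width: -0.004
t 39.5 p [0.4599 0.1403 0.2019] F [-0.27  0.14  0.28] w -0.004 z [ 0.008 -0.008 -1.   ] yaw 15.39 q [ 0.18 -0.06  1.58 -0.01  1.62 -0.08]
scene
top
```

View pics/z18.png

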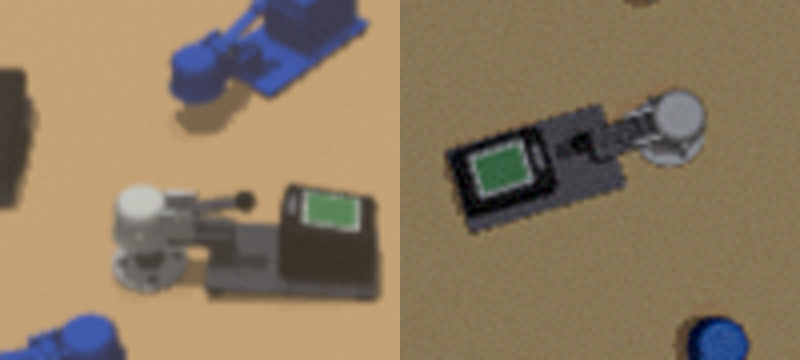

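View pics/top18.png

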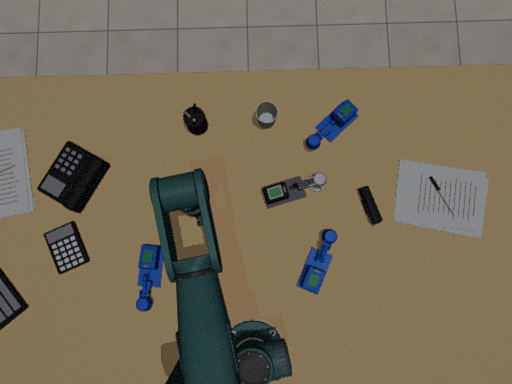

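Run:
```python
from h import *
k,r=tri([("scene",220.6,199.85),("top",250+(580-400)/4-.4,150+143/4-.4)]);print("knob",k,r)
c,r=tri([("scene",160+142/4-.4,150+203/4-.4),("top",250+(680-400)/4-.4,150+114/4-.4)]);print("crown",c,r)
g=(k-c)[:2];yw=np.arctan2(g[1],g[0]);print(np.degrees(yw),np.hypot(*g))
tilt=.04; O=np.array([.563,-.2315]);zb=.0552
for th in(0,.04,.1,.2):
    x,z=.03+.055*np.cos(.24+th),.012+.055*np.sin(.24+th)
    X=x*np.cos(tilt)+z*np.sin(tilt); Z=zb+z*np.cos(tilt)-x*np.sin(tilt)
    print(th,X,Z,proj("scene",rd(X,Z,0,O,yw)),proj("top",rd(X,Z,0,O,yw)))
print("crown pred",proj("scene",[.563,-.2315,zb+.02]),proj("top",[.563,-.2315,zb+.02]))
```

```text
knob [ 0.54182724 -0.14972708  0.07896676] [np.float64(0.001204883360503438), np.float64(0.0012048833605033482)]
crown [ 0.56375965 -0.23086034  0.07482607] [np.float64(0.000954837109591103), np.float64(0.0009548371095912556)]
105.12696968959624 0.08404544257399807
0 0.08435953699133725 0.07691753444806107 (np.float64(221.00777021240037), np.float64(200.137830208387)) (np.float64(295.0150935274002), np.float64(185.58726789980994))
0.04 0.08387946382693057 0.07906436570782512 (np.float64(220.8174334045826), np.float64(199.6597512950889)) (np.float64(295.20612356520127), np.float64(185.43625540281874))
0.1 0.08299938211197727 0.08224433262070638 (np.float64(220.4816827478656), np.float64(198.94860680762943)) (np.float64(295.5396811579672), np.float64(185.1970818732215))
0.2 0.08111422988022762 0.08740873008130848 (np.float64(219.79056243763762), np.float64(197.78587312672036)) (np.float64(296.2186836878252), np.float64(184.76671082447328))
crown pred (np.float64(194.69427062307238), np.float64(200.03020557835836)) (np.float64(319.54474284461435), np.float64(178.40443193151904))
```

The knob sits at the flat position within measurement, the coupler is home, and the bystanders have not moved. I hand in.

Run:
```python
import cv2,numpy as np
a=cv2.imread("pics/top0.png").astype(int);b=cv2.imread("pics/top18.png").astype(int)
for n,(x0,y0,x1,y1) in dict(cup=(250,95,285,132),pot=(180,100,212,138),stapler=(354,182,386,228)).items():
    print(n,np.abs(a-b)[y0:y1,x0:x1].max(2).mean().round(1), cv2.phaseCorrelate(a[y0:y1,x0:x1].mean(2),b[y0:y1,x0:x1].mean(2)))
from cell import finish_job
print(finish_job())
```

```text
cup 4.4 ((0.03832849164672325, 0.028501998842052956), 0.9798803255741251)
pot 7.1 ((-0.15242554686226484, 0.08756023951606906), 0.9670262340701834)
stapler 6.9 ((-0.016062535581266246, -0.003982752610468765), 1.0515729343494264)
the job is handed in; nothing more can be done
None
```

The reader is hitched to the ball anchor with the lever down, and the job was handed in at about 40 s of the 72 s allowed.

- **Lever up:** I gripped the knob and lifted the lever. The cameras put it at only about 0.85 rad, so I nudged it up to its stop; it then measured about 1.1 rad.
- **Coupler home:** I gripped the box, set the coupler over the ball and let the rear feet down. Pushing on the crown, it stuck at first, then slipped down about 4 mm at roughly 10–13 N. It came to a firm stop that did not move at 15 N (peak 15.1 N).
- **Lever down:** It went down at under 6 N to a hard stop. I pressed to about 10 N on that stop, which is more than it needed.

**Last checks:**
- **Lever:** The fingertip height at the hard stop gives about 0 rad. The camera puts the knob about 2 mm higher, or 0.04 rad at most. A jaw blocked by the ball would have stopped it at 0.1 rad or more.
- **Socket:** The crown is within about 1 mm of the ball's axis, and the socket is about 55 mm above the desk. That is about 3 mm lower than the ball height the cameras gave at the start (58 mm). I trusted the firm stop and the lower crown reading from the final pictures.
- **Bystanders:** Cup, pen pot and stapler had moved less than 0.2 pixel in the top view.
- **Robot:** The arm was clear of everything at the end.

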